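# Turn the drain hook home and hang the slide rack

### The arm

A 6-joint arm with a two-finger parallel gripper is mounted at the origin on the work surface. World frame = base frame: x ahead of the robot, y to its left, z up, the work surface at z = 0. Lengths are in m, angles in rad, forces in N, time in s.
With the tool pointing down it reaches from about 0.325 to 0.9 m from the base axis. Payload 3.5 kg.
Tool frame: the origin (TCP) lies between the finger pads, 19 mm behind the fingertips; this is the grasp point; z points along the fingers, y is the line along which they close (so a half turn about z gives the same grasp; the last joint's range is limited). The gripper opens to 85 mm and grips with 20 to 120 N. Pads are 22 mm wide; open, the fingers measure 114 mm over their backs; the gripper's body (76 mm by 85 mm) begins 54 mm behind the grasp point. The pads swing forward as they close: fully open they stand 13 mm farther back than shut.
Start: joints at [1.18, 0.276, -0.026, 1.268, 0, 1.467], TCP at [0.177, 0.599, 0.25] pointing down, gripper open.
Joint ranges: [-3.12, 3.12], [-0.85, 1.88], [-1.08, 1.24], [-1.95, 2.15], [-1.57, 1.53], [-3.14, 3.14]. Speed limits (rad/s): [2.57, 2.57, 3.14, 3.14, 3.14, 3.14].

### API

Orientations are given as a rotation vector (axis times angle).
In Python, from workcell import * gives the robot as it stands.
- The arm moves only by the tool carry_out, never from a script. Its arguments are lists of equal length, an entry for each row: "gripper": the closure, from -1 (fully open) to 1 (shut); "linear": the shift along the tool's x, y, z in cm, a list of three; "twist": the turn, a rotation vector about the tool's x, y, z in degrees, a list of three. A call has 1 to 8 rows; each row shifts and turns the commanded pose from where the row before left it, along the tool's axes as they then stand; what a row does not reach is not made up. A row lasts 1/12 s, in which the tool goes at most 41.7 mm and 7.16 degrees, less where a joint would pass 70% of its speed; a pose out of reach is approached as far as the arm can. A call with a gripper value outside its range is refused whole. The fingers move at their own pace and stop on an object; the grip force is fixed at half the most. Time passes only in rows, so rows that do not move let the fingers close. It gives the time, the measured TCP pose, the force, the opening and the grip force at its end, in the units of the state.
- state(): the state, without advancing time (a new reading comes with each control period).
- get_image(name): name is "scene" or "top" or "wrist"; returns the picture (480x640x3 uint8, blue, green, red); there is no depth.
- camera_model(name): a dict with "vfov" (degrees; the focal length in pixels is half the picture's height over the tangent of half this angle, whatever the lens; pixels are square), "cx", "cy" (the principal point, pixels), "D" ([k1, k2, p1, p2, k3] as OpenCV has them; the pictures are not rectified), "extrinsics" (4x4, takes a point from camera to world coordinates); the wrist camera has in their place "hand_eye" (4x4, takes a point from camera to tool coordinates, whose origin is the TCP and whose axes are the flange's). Camera axes: x right, y down, z forward; pixel columns grow to the right and rows downward; lengths in m; the calibration is good to about 2 mm. A picture is of the moment at which its call begins: read the wrist's pose just before it. camera_model takes no time and is no camera call.
- finish_job(): hands the job in; it is judged then, once.
The state is a dict: "t": time; "q": joint angles; "dq": joint speeds; "effort": joint torques, N m; "position": TCP position; "eef_rot": TCP orientation; "force": force on the tool from outside, world axes, zero at the start; "torque": the same for the moment, N m; "gripper_width": opening from 0.0 (shut) to 1.0 (fully open); "finger_force": force on a finger pad.
Only numpy, scipy, OpenCV 4.12 (cv2) and the standard library are available. Lean on these libraries where they do the work, as an engineer would, in place of code of your own. Each camera call takes 0.05 s, during which the arm holds its last target. There are 200 camera calls.

### The job

Turn the swivel hook on the drain stand clockwise (seen from above) up against its stop pin over the drip tray, and press it home there by feel: hold it against the pin for about a second with about 10 N, never more than 13 N on the hook. Then gently hang the slide rack by its bail on the hook, seated down in the groove between the two discs, let it go and leave it hanging still, with the hook still against its pin. Leave everything else on the bench where it stands.

Things in the scene. Friction and masses are not known exactly. Their poses are not given: they have to be found in the camera images.
- hook: Swivel hook on top of the stand's post. Origin on the vertical swivel axis at the height of the arm's centreline, 185 mm above the bench; x runs out along the arm, z up. Arm: 9 mm steel rod. Hub 32 mm wide, 12 mm above the arm axis. Turns stiffly and stays where left (0.22 N m: 2.4 N at 92 mm). Starts 45 to 86 degrees anticlockwise (from above) of its stop; push it clockwise.
- hook_groove (a point): Middle of the groove, on the arm's centreline, 66 mm from the swivel axis; axes as hook. The groove, for the bail, is the 12 mm gap between two discs (20 mm diameter, 3 mm thick) on the arm at 57-60 and 72-75 mm from the axis.
- hook_tip (a point): Top of the hook's upturned tip: the arm ends 110 mm from the swivel axis and turns straight up, to 26.5 mm above its centreline. The rod is bare from 75 to 105 mm, room to push it with closed fingers.
- stop_pin (a point): Stop pin: upright 9 mm pin 30 mm from the swivel axis, 9 mm beside the arm's home line on the clockwise side, at arm height. Its x axis is the arm's direction when home, but the readings are too coarse to seat the arm: feel for the pin, where the push rises well above the swivel's drag. The pin stands on a collar clamped fast on the post.
- stand: Drain stand, fixed to the bench: foot 100 x 50 x 14 mm, post 18 mm diameter on the origin (underside), and a steel drip tray 160 (x) x 170 (y) x 16 mm high, centred 115 mm along the stand's -y. The hook's home direction lies within 13 degrees of the stand's -y, over the tray.
- rack: Steel staining rack with glass slides (0.15 to 0.3 kg), loose on the bench: cage 46 (x) x 80 (y) x 36 mm high with an upright wire bail (6 mm rod) in the plane x = 0. Origin: centre of the underside, z up; same after half a turn. Hung up, the bail's plane is square to the hook's arm, which passes through the bail: bring it on from beyond the tip, over it.
- rack_bar (a point): Underside of the middle of the bail's top bar, 86 mm above the rack's underside; axes as the rack. The bar runs along y, 5 mm lower at its ends; the opening under it is 71 mm wide and from 36 to 86 mm up. Seated in the groove this point is about 4.5 mm above the arm's centreline; lying on a disc, about 10 mm.
- rack_tab (a point): On the black grip tab that stands on the bar's middle: 12 (x) x 20 (y) mm, 91 to 123 mm above the rack's underside; this point is 111 mm up. Grip it across its 20 mm width, fingers along y over the bar: with the TCP here the tips just clear the bar.
- beaker: Bystander: glass beaker, 60 mm diameter, 75 mm high. Origin under its centre.
- reagent: Bystander: amber bottle, 56 mm diameter, 120 mm high.
- slidebox: Bystander: white slide box, 87 x 102 x 30 mm.
- petri: Bystander: stack of three petri dishes, 58 mm diameter, 44 mm high.
- lowrack: Bystander: low steel rack without a bail, 50 x 85 x 36 mm.
- spatula: Bystander: steel spatula, 170 mm long, lying flat.
There are look-alikes about, which are no part of the job. Leave any green look-alike of the rack alone.

How it is judged:
By the outcome, as a careful person would: the job done as asked, in the order asked, and still so for the second after the job is handed in, with the robot touching nothing.
It also fails if it takes over 72 s, if anything falls off the work surface, if the arm or the gripper's body presses on something with over 40 N, if the wrist force passes 120 N, or if a joint passes its speed limit or range.

## Working session

There is one attempt and no reset: what is moved stays moved. The work goes in short steps, Python scripts to look and compute and a tool call to move; the robot and the scene stay as the last step left them, time stands still between calls to the robot, and variables do not carry over. Pictures are saved under pics/ and viewed, at most 10 in all, crops included, and the job is handed in when it is done.

Besides the shell and the picture viewer there is one more tool, called after ">>>" by a JSON object that holds its "method" and its "body". carry_out: Moves the arm, as the interface text tells. Its arguments: {"type":"object","properties":{"gripper":{"type":"array","items":{"type":"number"}},"linear":{"type":"array","items":{"type":"array","items":{"type":"number"}}},"twist":{"type":"array","items":{"type":"array","items":{"type":"number"}}}},"required":["gripper","linear","twist"]}

```bash
mkdir -p pics; ls; cat > h.py <<'E'
from workcell import *
import numpy as np, cv2
from scipy.spatial.transform import Rotation as R
def cam(n,st=None):
    m=camera_model(n); f=240/np.tan(np.radians(m["vfov"])/2)
    K=np.array([[f,0,m["cx"]],[0,f,m["cy"]],[0,0,1]]); D=np.array(m["D"],float)
    if "extrinsics" in m: T=np.array(m["extrinsics"])
    else:
        B=np.eye(4); B[:3,:3]=R.from_rotvec(st["eef_rot"]).as_matrix(); B[:3,3]=st["position"]; T=B@np.array(m["hand_eye"])
    return K,D,T
def ray(c,uv):
    K,D,T=c; p=cv2.undistortPoints(np.array([[uv]],float),K,D)[0,0]
    d=T[:3,:3]@np.array([p[0],p[1],1]); return T[:3,3],d/np.linalg.norm(d)
def onz(c,uv,z):
    o,d=ray(c,uv); return o+d*(z-o[2])/d[2]
def tri(rays):
    A=sum(np.eye(3)-np.outer(d,d) for o,d in rays); b=sum((np.eye(3)-np.outer(d,d))@o for o,d in rays)
    p=np.linalg.solve(A,b); return p,[np.linalg.norm(np.cross(p-o,d)) for o,d in rays]
def proj(c,p):
    K,D,T=c; Ti=np.linalg.inv(T); return cv2.projectPoints(np.array(p,float).reshape(-1,3),cv2.Rodrigues(Ti[:3,:3])[0],Ti[:3,3],K,D)[0][:,0]
E
python3 - <<'E'
from h import *
s=state(); print(s)
for n in("scene","top","wrist"):
    cv2.imwrite(f"pics/{n}0.png",get_image(n)); K,D,T=cam(n,s); print(n,K[0,0],T[:3,3].round(3),T[:3,2].round(2))
E
```

```text
pics
{'t': 0.0, 'q': array([ 1.17960043e+00,  2.77179087e-01, -2.79300454e-02,  1.26798407e+00,
        1.23292872e-05,  1.46736046e+00]), 'dq': array([ 9.06673521e-04,  5.12958757e-04,  2.12055386e-03,  9.67933323e-05,
        8.10592494e-04, -7.60670798e-04]), 'effort': array([ 1.78181559e-03, -4.45510876e+01,  2.95200670e+01,  1.63080508e-02,
       -1.56409778e-04, -1.16033178e-05]), 'position': array([0.17711731, 0.59859314, 0.24880787]), 'eef_rot': array([-0.45037188, -3.10856071,  0.00349276]), 'force': array([-0.66902776,  0.0974542 ,  0.24647765]), 'torque': array([-0.02359269, -0.00578906, -0.03418815]), 'finger_force': 0.0, 'gripper_width': 1.0015739510849697}
scene 472.2289425673042 [ 0.883 -0.722  1.015] [-0.32  0.59 -0.75]
top 465.6017559233263 [ 0.444 -0.031  1.236] [ 0.05  0.   -1.  ]
wrist 432.66311582564515 [0.107 0.618 0.373] [ 0.27 -0.08 -0.96]
```

View pics/top0.png

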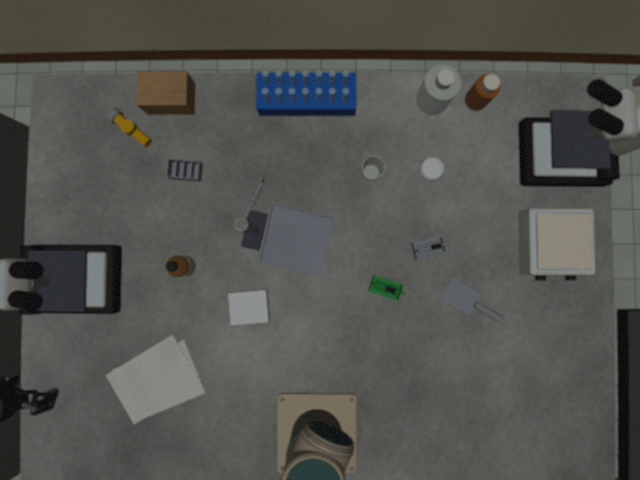

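View pics/scene0.png

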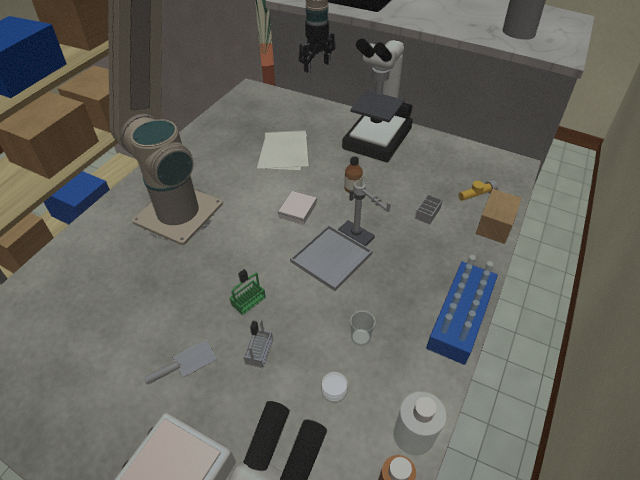

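The top view shows the hook hub near (242,225), its tip at (263,180), the tray around (297,240), the steel rack at (428,246) and the green look-alike at (386,288). In the scene view the hook is at (360,190)-(388,207) and the rack is at (258,345).

```bash
python3 - <<'E'
from h import *
t=cv2.imread("pics/top0.png"); s=cv2.imread("pics/scene0.png")
def c(i,x,y,w,h): return cv2.resize(i[y:y+h,x:x+w],(400,300),interpolation=cv2.INTER_CUBIC)
# each crop: label offset; scale
a=np.vstack([np.hstack([c(t,225,170,120,90+0),c(t,400,220,60,45)]),np.hstack([c(s,330,170,80,60),c(s,230,310,80,60)])])
cv2.imwrite("pics/comp.png",np.clip(a*1.6,0,255).astype(np.uint8))
C=cam("top"); S=cam("scene")
for n,p in(("hub",(242,225)),("tip",(263,180))): print(n,onz(C,p,.19))
print("rack",onz(C,(428,246),.036))
g=lambda cc,uv,z:onz(cc,uv,z)
E
```

```text
hub [0.52946638 0.16589779 0.19      ]
tip [0.63200703 0.11947265 0.19      ]
rack [ 0.48874904 -0.28653308  0.036     ]
```

View pics/comp.png

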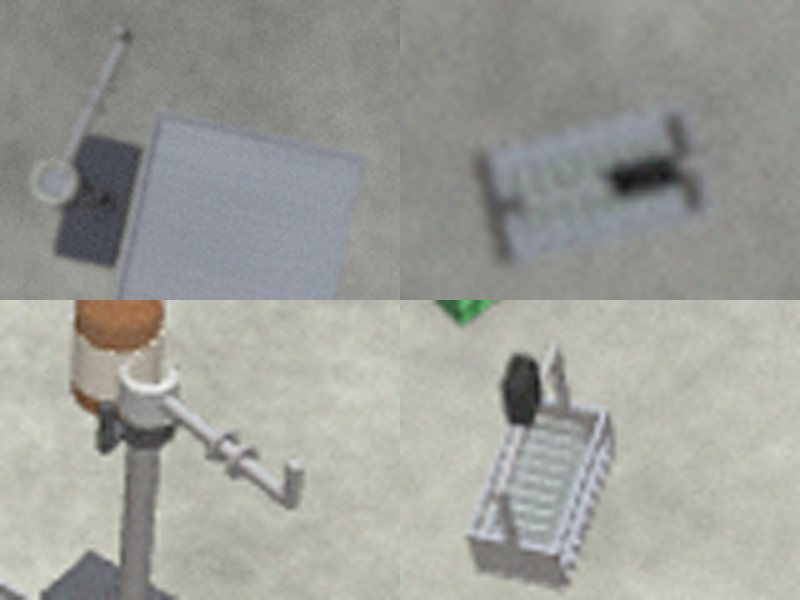

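The crops show the hub top at about (241.8,224.6), the hook tip at (261.6,180.5) and the stop pin at about (255,228.5) in the top view. The tab is at about (436.7,246.2) in the top view and (254.2,328) in the scene view. The pin bearing puts home near world -y.

```bash
python3 - <<'E'
from h import *
C=cam("top"); S=cam("scene")
sc=lambda x,y:(330+x/5,170+(y-300)/5); tc=lambda x,y:(225+x/3.333-.35,170+y/3.333-.35)
def tp(n,a,b): print(n,*[np.round(v,4) for v in tri([ray(C,a),ray(S,b)])])
tp("hubtop",tc(56,182),sc(150,381)); tp("tip",tc(122,35),sc(294,464))
h=onz(C,tc(56,182),.197); t=onz(C,tc(122,35),.2115); p=onz(C,tc(100,196),.185)
print("top-only hub",h,"tip",t,np.linalg.norm((t-h)[:2]),"pin",p,np.linalg.norm((p-h)[:2]))
ang=lambda v:np.degrees(np.arctan2(v[1],v[0]))
print("hook ang",ang(t-h),"pin ang",ang(p-h),"home~",ang(p-h)+17.5)
a,b=onz(C,tc(158,115),.016),onz(C,tc(362,160),.016); print("tray",ang(b-a),np.linalg.norm(b-a))
# discs from scene at arm plane
for q in((222,445),(245,460)): 
    P=onz(S,sc(*q),.185); print("disc",P,np.linalg.norm((P-h)[:2]))
rc=lambda x,y:(400+(x-400)/6.667-.4,220+y/6.667-.4)
tp("tab",rc(645,175),(230+121/5-.4,310+90/5-.4))
cs=[onz(C,rc(*q),.036) for q in((490,150),(683,110),(705,208),(515,262))]
print("rack ctr",np.mean(cs,0),"ang",ang(cs[1]-cs[0]),ang(cs[2]-cs[3]),np.linalg.norm(cs[1]-cs[0]),np.linalg.norm(cs[2]-cs[1]))
s=state(); M=R.from_rotvec(s["eef_rot"]).as_matrix(); print(M.round(3), "tool x ang",ang(M[:,0]),"y",ang(M[:,1]))
E
```

```text
hubtop [0.5318 0.1676 0.1893] [0.0006 0.0006]
tip [0.6295 0.1213 0.2093] [0.0014 0.0014]
top-only hub [0.53056653 0.16583784 0.197     ] tip [0.62779965 0.12027186 0.2115    ] 0.10738034320085053 pin [0.52206863 0.13795504 0.185     ] 0.029149017036645693
hook ang -25.10901817202646 pin ang -106.94975958771138 home~ -89.44975958771138
tray -102.37545949379036 0.1653352937767626
disc [0.58437771 0.14392164 0.185     ] 0.058103035913667556
disc [0.59941235 0.13886812 0.185     ] 0.07393992396815773
tab [ 0.4857 -0.2916  0.1099] [0.0008 0.0008]
rack ctr [ 0.48626205 -0.2900339   0.036     ] ang -78.22126620002552 -74.16422019434334 0.07697504471025057 0.038921429095161074
[[-0.959  0.284 -0.001]
 [ 0.284  0.959 -0.002]
 [ 0.    -0.002 -1.   ]] tool x ang 163.51064035307482 y 73.5106563065982
```

>>> {"method": "carry_out", "body": {"gripper": [1, 1, 1, 1, 1, 1, 1, 1], "linear": [[-2.8, -1.44, 0], [-2.8, -1.44, 0], [-2.8, -1.44, 0], [-2.8, -1.44, 0], [-2.8, -1.44, 0], [-2.8, -1.44, 0], [-2.8, -1.44, 0], [-2.8, -1.44, 0]], "twist": [[0, 0, 0], [0, 0, 0], [0, 0, 0], [0, 0, 0], [0, 0, 0], [0, 0, 0], [0, 0, 0], [0, 0, 0]]}}

```text
t: 0.82
position: [0.3602, 0.4239, 0.2497]
eef_rot: [-0.45, -3.109, 0.001]
force: [0.1, -0.4, -1.1]
gripper_width: 0.004
finger_force: 0.0
```

>>> {"method": "carry_out", "body": {"gripper": [1, 1, 1, 1, 1, 1, 1, 1], "linear": [[-2.8, -1.44, 0], [-2.8, -1.44, 0], [-2.8, -1.44, 0], [-2.8, -1.44, 0], [-2.8, -1.44, 0], [-2.8, -1.44, 0], [-2.8, -1.44, 0], [-2.8, -1.44, 0]], "twist": [[0, 0, 0], [0, 0, 0], [0, 0, 0], [0, 0, 0], [0, 0, 0], [0, 0, 0], [0, 0, 0], [0, 0, 0]]}}

```text
t: 1.48
position: [0.5423, 0.2499, 0.2496]
eef_rot: [-0.451, -3.108, 0.0]
force: [-0.2, 0.0, -0.5]
gripper_width: -0.002
finger_force: 0.0
```

>>> {"method": "carry_out", "body": {"gripper": [1, 1, 1, 1, 1, 1, 1, 1], "linear": [[-2.8, -1.44, 0], [-2.8, -1.44, 0], [-2.8, -1.44, 0], [-2.8, -1.44, 0], [0, 0, 0], [0, 0, 0], [0, 0, 0], [0, 0, 0]], "twist": [[0, 0, 0], [0, 0, 0], [0, 0, 0], [0, 0, 0], [0, 0, 4.25], [0, 0, 4.25], [0, 0, 0], [0, 0, 0]]}}

```text
t: 2.15
position: [0.6324, 0.164, 0.2495]
eef_rot: [-0.677, -3.067, 0.0]
force: [-0.0, 0.2, 1.0]
gripper_width: 0.003
finger_force: 0.0
```

```bash
python3 - <<'E'
from h import *
s=state(); i=get_image("wrist"); np.save("w1.npy",np.r_[s["position"],s["eef_rot"]])
W=cam("wrist",s)
for p in ([.531,.1665,.197],[.6305,.12,.2115],[.531+.092*.906,.1665-.092*.423,.185]):
    print(proj(W,p)[0].round(0))
cv2.imwrite("pics/w1.png",np.clip(i*1.5,0,255).astype(np.uint8))
E
```

```text
[220.  56.]
[229. 334.]
[239. 272.]
```

View pics/w1.png

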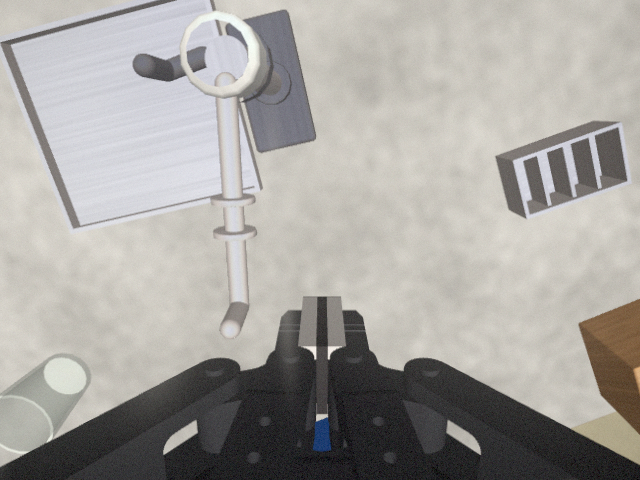

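The wrist view shows the hub ring centred at (222,55), the tip top at (230,328), the discs at rows 200 and 232, and the dark pin at about (145,65). These sit within a few pixels of the predictions.

```bash
python3 - <<'E'
from h import *
v=np.load("w1.npy"); W=cam("wrist",dict(position=v[:3],eef_rot=v[3:]))
h=onz(W,(222,55),.197); t=onz(W,(230,328),.2115); d1=onz(W,(234,200),.185);d2=onz(W,(235,233),.185)
ang=lambda v:np.degrees(np.arctan2(v[1],v[0]))
print(h,t,np.linalg.norm((t-h)[:2]),ang(t-h)); print(d1,d2,np.linalg.norm((d1-h)[:2]),np.linalg.norm((d2-h)[:2]),ang(d1-h),ang(d2-h))
for z in(.185,.195):
    p=onz(W,(147,65),z); print(p,np.linalg.norm((p-h)[:2]),ang(p-h)+17.5)
hb=np.array([.5308,.1662]); M=R.from_rotvec(v[3:]).as_matrix()
# hub in tool frame; step for delta deg cw
r=M.T@(np.r_[hb,v[2]]-v[:3]); print("hub in tool",r)
E
```

```text
[0.53094201 0.1672106  0.197     ] [0.62804529 0.12178525 0.2115    ] 0.10720312759650849 -25.07040437406229
[0.58340033 0.14175159 0.185     ] [0.59700397 0.13498866 0.185     ] 0.05830983174623355 0.07350126590393471 -25.88817298301709 -26.000960984541763
[0.5188999  0.13585863 0.185     ] 0.033585090428665525 -93.51148864671003
[0.52138196 0.13887899 0.195     ] 0.02990107688311265 -91.14613935641637
hub in tool [ 9.30750564e-02 -4.08154309e-02  9.12131523e-05]
```

>>> {"method": "carry_out", "body": {"gripper": [1, 1, 1, 1, 1, 1, 1, 1], "linear": [[0, 0, 1.6], [0, 0, 1.6], [0, 0, 1.6], [0, 0, 1.7], [0, -0.4, 0], [0, -0.4, 0], [0, -0.4, 0], [0, -0.4, 0]], "twist": [[0, 0, 0], [0, 0, 0], [0, 0, 0], [0, 0, 0], [0, 0, 0], [0, 0, 0], [0, 0, 0], [0, 0, 0]]}}

```text
t: 2.87
position: [0.6265, 0.1495, 0.1866]
eef_rot: [0.678, 3.065, 0.001]
force: [0.3, 0.2, 1.1]
gripper_width: -0.003
finger_force: 0.0
```

>>> {"method": "carry_out", "body": {"gripper": [1, 1, 1, 1, 1, 1, 1, 1], "linear": [[0, -0.15, 0], [0, -0.15, 0], [0, -0.15, 0], [0, -0.15, 0], [0, -0.15, 0], [0, -0.15, 0], [0, 0, 0], [0, 0, 0]], "twist": [[0, 0, 0], [0, 0, 0], [0, 0, 0], [0, 0, 0], [0, 0, 0], [0, 0, 0], [0, 0, 0], [0, 0, 0]]}}

```text
t: 3.53
position: [0.6226, 0.1417, 0.1855]
eef_rot: [0.679, 3.066, 0.001]
force: [2.2, 2.0, 2.3]
gripper_width: 0.001
finger_force: 1.2
```

>>> {"method": "carry_out", "body": {"gripper": [1, 1, 1, 1, 1, 1, 1, 1], "linear": [[-0.02, -0.16, 0], [-0.02, -0.32, 0], [-0.02, -0.32, 0], [-0.02, -0.32, 0], [-0.02, -0.32, 0], [-0.02, -0.32, 0], [-0.02, -0.32, 0], [-0.02, -0.32, 0]], "twist": [[0, 0, 1], [0, 0, 2], [0, 0, 2], [0, 0, 2], [0, 0, 2], [0, 0, 2], [0, 0, 2], [0, 0, 2]]}}

```text
t: 4.2
position: [0.6121, 0.1198, 0.1854]
eef_rot: [1.077, 2.948, 0.0]
force: [4.1, 1.0, -0.3]
gripper_width: -0.002
finger_force: 1.4
```

>>> {"method": "carry_out", "body": {"gripper": [1, 1, 1, 1, 1, 1, 1, 1], "linear": [[-0.05, -0.32, 0], [-0.05, -0.32, 0], [-0.05, -0.32, 0], [-0.05, -0.32, 0], [-0.05, -0.32, 0], [-0.05, -0.32, 0], [-0.05, -0.32, 0], [-0.05, -0.32, 0]], "twist": [[0, 0, 2], [0, 0, 2], [0, 0, 2], [0, 0, 2], [0, 0, 2], [0, 0, 2], [0, 0, 2], [0, 0, 2]]}}

```text
t: 4.87
position: [0.596, 0.0993, 0.1853]
eef_rot: [1.477, 2.77, -0.0]
force: [2.5, 0.3, 0.8]
gripper_width: -0.005
finger_force: 1.4
```

>>> {"method": "carry_out", "body": {"gripper": [1, 1, 1, 1, 1, 1, 1, 1], "linear": [[-0.04, -0.32, 0], [-0.04, -0.32, 0], [-0.04, -0.32, 0], [-0.04, -0.32, 0], [-0.04, -0.32, 0], [-0.04, -0.32, 0], [-0.04, -0.32, 0], [-0.04, -0.32, 0]], "twist": [[0, 0, 2], [0, 0, 2], [0, 0, 2], [0, 0, 2], [0, 0, 2], [0, 0, 2], [0, 0, 2], [0, 0, 2]]}}

```text
t: 5.53
position: [0.5747, 0.0843, 0.1853]
eef_rot: [1.848, 2.536, -0.001]
force: [4.1, -1.6, -0.0]
gripper_width: 0.0
finger_force: 1.4
```

>>> {"method": "carry_out", "body": {"gripper": [1, 1, 1, 1, 1, 1, 1, 1], "linear": [[-0.02, -0.16, 0], [-0.02, -0.16, 0], [-0.02, -0.16, 0], [-0.02, -0.16, 0], [-0.02, -0.16, 0], [-0.02, -0.16, 0], [-0.02, -0.16, 0], [-0.02, -0.16, 0]], "twist": [[0, 0, 1], [0, 0, 1], [0, 0, 1], [0, 0, 1], [0, 0, 1], [0, 0, 1], [0, 0, 1], [0, 0, 1]]}}

```text
t: 6.2
position: [0.5616, 0.0807, 0.185]
eef_rot: [2.021, 2.405, -0.0]
force: [2.7, -1.5, 0.7]
gripper_width: 0.004
finger_force: 1.4
```

```bash
python3 - <<'E'
from h import *
s=state(); M=R.from_rotvec(s["eef_rot"]).as_matrix(); r=M.T@(np.array([.531,.1667,.185])-s["position"])
print(s["t"],s["position"],"hub in tool",r.round(4),"arm ang",np.degrees(np.arctan2(-M[1,0],-M[0,0])),"force tool",(M.T@s["force"]).round(2))
i=get_image("wrist"); cv2.imwrite("pics/w2.png",np.clip(i*1.5,0,255).astype(np.uint8)); np.save("w2.npy",np.r_[s["position"],s["eef_rot"]])
E
```

```text
6.2 [0.56158633 0.08066375 0.18502272] hub in tool [ 0.09   -0.0153  0.    ] arm ang -80.08751053655938 force tool [-1.91  2.4  -0.73]
```

View pics/w2.png

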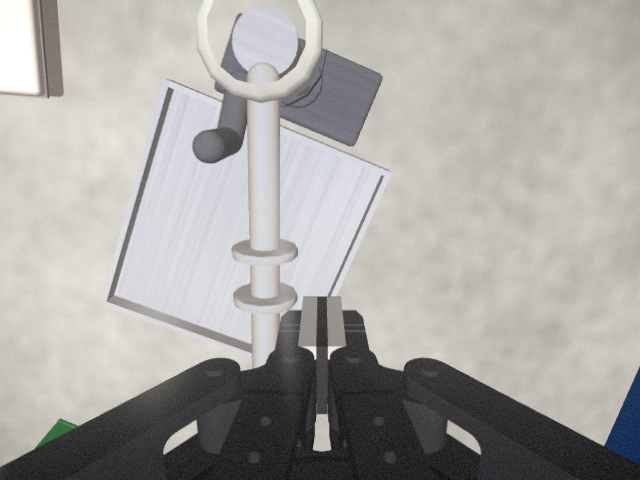

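The arm runs down the image from the hub at (262,40), with the discs at rows 253 and 298 and the fingers against the right side of the rod. The pin top is at (208,147), still clear of the arm by roughly 10 degrees.

>>> {"method": "carry_out", "body": {"gripper": [1, 1, 1, 1, 1, 1, 1, 1], "linear": [[-0.03, -0.16, 0], [-0.03, -0.16, 0], [-0.03, -0.16, 0], [-0.03, -0.16, 0], [-0.03, -0.16, 0], [-0.03, -0.16, 0], [-0.02, -0.08, 0], [-0.02, -0.08, 0]], "twist": [[0, 0, 1], [0, 0, 1], [0, 0, 1], [0, 0, 1], [0, 0, 1], [0, 0, 1], [0, 0, 0.5], [0, 0, 0.5]]}}

```text
t: 6.92
position: [0.5506, 0.0775, 0.185]
eef_rot: [-2.163, -2.278, -0.001]
force: [2.3, 0.1, -0.9]
gripper_width: 0.001
finger_force: 1.3
```

```bash
cat > feel.py <<'E'
from h import *
import sys
n=int(sys.argv[1]) if len(sys.argv)>1 else 6; F=[];G=[]
for k in range(n):
    s=state(); M=R.from_rotvec(s["eef_rot"]).as_matrix(); F.append(M.T@s["force"]); G.append(s["finger_force"]); get_image("wrist")
r=M.T@(np.array([.531,.1667,.185])-s["position"])
print(round(s["t"],2),s["position"].round(4),"hub in tool",r.round(4),"arm ang",np.degrees(np.arctan2(-M[1,0],-M[0,0])).round(2),"Ftool",np.mean(F,0).round(2),"sd",np.std(F,0).round(2),"ff",np.round(np.mean(G),2))
E
python3 feel.py
```

```text
7.17 [0.5506 0.0775 0.1849] hub in tool [ 0.0901 -0.0148 -0.    ] arm ang -86.98 Ftool [ 0.07  1.8  -0.6 ] sd [0.4  0.37 0.69] ff 1.03
```

>>> {"method": "carry_out", "body": {"gripper": [1, 1, 1, 1, 1, 1, 1, 1], "linear": [[-0.005, -0.032, 0], [-0.005, -0.032, 0], [-0.005, -0.032, 0], [-0.005, -0.032, 0], [-0.005, -0.032, 0], [-0.005, -0.032, 0], [-0.005, -0.032, 0], [-0.005, -0.032, 0]], "twist": [[0, 0, 0.2], [0, 0, 0.2], [0, 0, 0.2], [0, 0, 0.2], [0, 0, 0.2], [0, 0, 0.2], [0, 0, 0.2], [0, 0, 0.2]]}}

```text
t: 7.88
position: [0.5483, 0.0769, 0.185]
eef_rot: [-2.194, -2.248, -0.0]
force: [2.4, 2.2, -0.3]
gripper_width: 0.001
finger_force: 1.2
```

>>> {"method": "carry_out", "body": {"gripper": [1, 1, 1, 1], "linear": [[-0.005, -0.032, 0], [-0.005, -0.032, 0], [-0.005, -0.032, 0], [0, 0, 0]], "twist": [[0, 0, 0.2], [0, 0, 0.2], [0, 0, 0.2], [0, 0, 0]]}}

```text
t: 8.22
position: [0.5473, 0.0766, 0.185]
eef_rot: [-2.206, -2.237, 0.0]
force: [2.5, 1.6, 0.8]
gripper_width: 0.003
finger_force: 1.2
```

```bash
python3 feel.py 4
```

```text
8.37 [0.5473 0.0766 0.185 ] hub in tool [ 0.0903 -0.015  -0.    ] arm ang -89.19 Ftool [ 2.09  2.63 -0.15] sd [0.42 0.12 0.42] ff 1.13
```

>>> {"method": "carry_out", "body": {"gripper": [1, 1, 1, 1], "linear": [[-0.003, -0.016, 0], [-0.003, -0.016, 0], [-0.003, -0.016, 0], [0, 0, 0]], "twist": [[0, 0, 0.1], [0, 0, 0.1], [0, 0, 0.1], [0, 0, 0]]}}

```text
t: 8.75
position: [0.5469, 0.0765, 0.185]
eef_rot: [2.212, 2.231, 0.0]
force: [1.9, 1.6, 0.3]
gripper_width: -0.001
finger_force: 1.2
```

```bash
python3 feel.py 3
```

```text
8.85 [0.5469 0.0765 0.185 ] hub in tool [ 0.0904 -0.0151  0.    ] arm ang -89.49 Ftool [ 1.45  2.26 -0.16] sd [0.46 0.43 0.34] ff 1.21
```

>>> {"method": "carry_out", "body": {"gripper": [1, 1, 1, 1], "linear": [[-0.003, -0.016, 0], [-0.003, -0.016, 0], [-0.003, -0.016, 0], [0, 0, 0]], "twist": [[0, 0, 0.1], [0, 0, 0.1], [0, 0, 0.1], [0, 0, 0]]}}

```text
t: 9.23
position: [0.5464, 0.0764, 0.185]
eef_rot: [2.217, 2.225, -0.0]
force: [2.5, 1.7, 0.1]
gripper_width: -0.0
finger_force: 1.2
```

>>> {"method": "carry_out", "body": {"gripper": [1, 1, 1, 1, 1], "linear": [[-0.003, -0.016, 0], [-0.003, -0.016, 0], [-0.003, -0.016, 0], [-0.003, -0.016, 0], [0, 0, 0]], "twist": [[0, 0, 0.1], [0, 0, 0.1], [0, 0, 0.1], [0, 0, 0.1], [0, 0, 0]]}}

```text
t: 9.65
position: [0.5457, 0.0763, 0.185]
eef_rot: [-2.225, -2.218, 0.0]
force: [2.4, 2.2, -0.2]
gripper_width: -0.001
finger_force: 1.2
```

>>> {"method": "carry_out", "body": {"gripper": [1, 1, 1, 1, 1], "linear": [[-0.001, -0.016, 0], [-0.001, -0.016, 0], [-0.001, -0.016, 0], [-0.001, -0.016, 0], [0, 0, 0]], "twist": [[0, 0, 0.1], [0, 0, 0.1], [0, 0, 0.1], [0, 0, 0.1], [0, 0, 0]]}}

```text
t: 10.07
position: [0.5451, 0.0762, 0.185]
eef_rot: [2.233, 2.21, -0.0]
force: [3.7, 2.4, 0.1]
gripper_width: 0.002
finger_force: 1.2
```

>>> {"method": "carry_out", "body": {"gripper": [1, 1, 1, 1, 1], "linear": [[-0.001, -0.016, 0], [-0.001, -0.016, 0], [-0.001, -0.016, 0], [-0.001, -0.016, 0], [0, 0, 0]], "twist": [[0, 0, 0.1], [0, 0, 0.1], [0, 0, 0.1], [0, 0, 0.1], [0, 0, 0]]}}

```text
t: 10.48
position: [0.545, 0.0761, 0.1851]
eef_rot: [2.24, 2.201, 0.001]
force: [4.7, 0.6, -1.3]
gripper_width: -0.001
finger_force: 2.2
```

>>> {"method": "carry_out", "body": {"gripper": [1, 1, 1, 1, 1], "linear": [[0, -0.015, 0], [0, -0.015, 0], [0, -0.015, 0], [0, 0, 0], [0, 0, 0]], "twist": [[0, 0, 0], [0, 0, 0], [0, 0, 0], [0, 0, 0], [0, 0, 0]]}}

```text
t: 10.9
position: [0.5449, 0.0761, 0.1852]
eef_rot: [2.24, 2.201, 0.002]
force: [4.8, 1.2, -1.0]
gripper_width: 0.001
finger_force: 2.7
```

```bash
python3 feel.py 4
```

```text
11.05 [0.5449 0.0761 0.1852] hub in tool [ 0.0903 -0.0154  0.0002] arm ang -90.99 Ftool [1.3  6.02 1.44] sd [0.32 0.8  0.66] ff 2.73
```

>>> {"method": "carry_out", "body": {"gripper": [1, 1, 1, 1, 1, 1], "linear": [[0, -0.02, 0], [0, -0.02, 0], [0, -0.02, 0], [0, -0.02, 0], [0, -0.02, 0], [0, 0, 0]], "twist": [[0, 0, 0], [0, 0, 0], [0, 0, 0], [0, 0, 0], [0, 0, 0], [0, 0, 0]]}}

```text
t: 11.6
position: [0.5448, 0.0761, 0.1854]
eef_rot: [2.239, 2.2, 0.004]
force: [6.7, 1.1, -2.7]
gripper_width: 0.001
finger_force: 3.7
```

```bash
python3 feel.py 4
```

```text
11.75 [0.5447 0.0761 0.1853] hub in tool [ 0.0903 -0.0153  0.0003] arm ang -91.0 Ftool [1.08 6.98 2.95] sd [0.16 0.27 0.45] ff 3.64
```

>>> {"method": "carry_out", "body": {"gripper": [1, 1, 1, 1, 1, 1, 1, 1], "linear": [[0, -0.02, 0.01], [0, -0.02, 0.01], [0, -0.02, 0.01], [0, -0.02, 0.01], [0, -0.02, 0], [0, -0.02, 0], [0, 0, 0], [0, 0, 0]], "twist": [[0, 0, 0], [0, 0, 0], [0, 0, 0], [0, 0, 0], [0, 0, 0], [0, 0, 0], [0, 0, 0], [0, 0, 0]]}}

```text
t: 12.47
position: [0.5447, 0.0761, 0.1854]
eef_rot: [2.238, 2.199, 0.007]
force: [8.7, 1.3, -4.0]
gripper_width: -0.002
finger_force: 4.5
```

```bash
python3 feel.py 4
```

```text
12.62 [0.5447 0.0762 0.1854] hub in tool [ 0.0903 -0.0153  0.0003] arm ang -91.0 Ftool [1.47 8.83 3.67] sd [0.36 0.46 0.69] ff 4.5
```

>>> {"method": "carry_out", "body": {"gripper": [1, 1, 1, 1, 1, 1, 1, 1], "linear": [[0, -0.02, 0], [0, -0.02, 0], [0, 0, 0], [0, 0, 0], [0, 0, 0], [0, 0, 0], [0, 0, 0], [0, 0, 0]], "twist": [[0, 0, 0], [0, 0, 0], [0, 0, 0], [0, 0, 0], [0, 0, 0], [0, 0, 0], [0, 0, 0], [0, 0, 0]]}}

```text
t: 13.33
position: [0.5446, 0.0761, 0.1854]
eef_rot: [2.237, 2.199, 0.007]
force: [9.6, 0.9, -3.4]
gripper_width: 0.002
finger_force: 4.9
```

```bash
python3 feel.py 12
```

```text
13.88 [0.5446 0.0761 0.1854] hub in tool [ 0.0903 -0.0152  0.0003] arm ang -91.0 Ftool [1.31 9.76 3.25] sd [0.42 0.41 0.44] ff 4.86
```

>>> {"method": "carry_out", "body": {"gripper": [1, 1, 1, 1, 1, 1, 1, 1], "linear": [[0, 0.1, 0], [0, 0.1, 0], [0, 0.2, 0], [0, 0.5, 0], [0, 1.0, 0], [0, 1.0, -1], [0, 0, -3], [0, 0, -3]], "twist": [[0, 0, 0], [0, 0, 0], [0, 0, 0], [0, 0, 0], [0, 0, 0], [0, 0, 0], [0, 0, 0], [0, 0, 0]]}}

```text
t: 14.6
position: [0.569, 0.0754, 0.2529]
eef_rot: [-2.238, -2.199, 0.009]
force: [0.2, 0.1, -0.1]
gripper_width: -0.0
finger_force: 0.0
```

>>> {"method": "carry_out", "body": {"gripper": [1, 1], "linear": [[0, 0, -1], [0, 0, 0]], "twist": [[0, 0, 0], [0, 0, 0]]}}

```text
t: 14.77
position: [0.5725, 0.0756, 0.2678]
eef_rot: [2.238, 2.199, 0.006]
force: [0.3, 0.1, 0.4]
gripper_width: -0.001
finger_force: 0.0
```

```bash
python3 - <<'E'
from h import *
s=state(); print(s["position"],s["eef_rot"]); np.save("w3.npy",np.r_[s["position"],s["eef_rot"]])
cv2.imwrite("pics/w3.png",np.clip(get_image("wrist")*1.5,0,255).astype(np.uint8))
E
```

```text
[0.57254    0.07564782 0.26782754] [2.23772099 2.19937508 0.00579155]
```

View pics/w3.png

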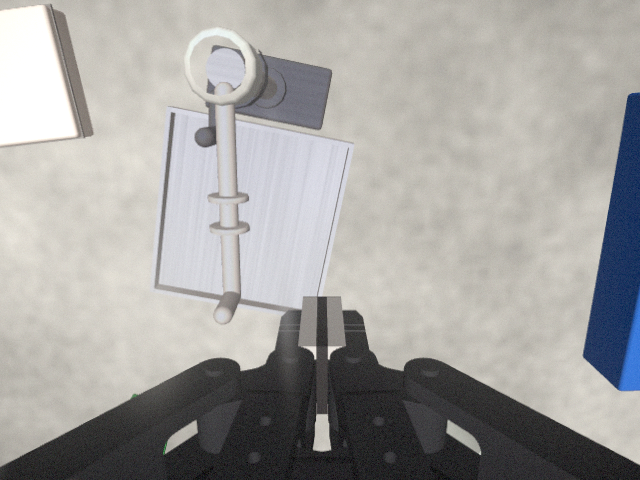

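The hook now sits against the pin: hub ring at (219,68), discs at (228,198) and (229,228), tip top at (223,316), with the pin touching at (205,137).

```bash
python3 - <<'E'
from h import *
v=np.load("w3.npy"); W=cam("wrist",dict(position=v[:3],eef_rot=v[3:]))
ang=lambda v:np.degrees(np.arctan2(v[1],v[0]))
h=onz(W,(219,68),.197); t=onz(W,(223,315),.2115); d1=onz(W,(228,198),.185);d2=onz(W,(229,228),.185)
print(h,t,np.linalg.norm((t-h)[:2]),ang(t-h)); print(d1,d2,np.linalg.norm((d1-h)[:2]),np.linalg.norm((d2-h)[:2]),ang(d1-h),ang(d2-h))
i=get_image("top"); C=cam("top")
M=R.from_rotvec(v[3:]).as_matrix(); print("yaw",ang(M[:,0]), M[:,2].round(4))
tgt=np.array([.486,-.291,.268]); print("to rack, tool frame cm",(M.T@(tgt-v[:3])*100).round(2))
E
```

```text
[0.53028891 0.16479605 0.197     ] [0.52637632 0.05763192 0.2115    ] 0.10723553379092214 -92.09095498780653
[0.52719451 0.10690648 0.185     ] [0.52651218 0.09185528 0.185     ] 0.05797221617881831 0.0730384790528756 -93.05974530578295 -92.96402098275301
yaw 89.00968749869868 [ 5.4e-03 -2.0e-04 -1.0e+00]
to rack, tool frame cm [-36.81  -8.02  -0.06]
```

>>> {"method": "carry_out", "body": {"gripper": [-1, -1, -1, -1, -1, -1, -1, -1], "linear": [[-3.68, -0.8, 0], [-3.68, -0.8, 0], [-3.68, -0.8, 0], [-3.68, -0.8, 0], [-3.68, -0.8, 0], [-3.68, -0.8, 0], [-3.68, -0.8, 0], [-3.68, -0.8, 0]], "twist": [[0, 0, 0], [0, 0, 0], [0, 0, 0], [0, 0, 0], [0, 0, 0], [0, 0, 0], [0, 0, 0], [0, 0, 0]]}}

```text
t: 15.53
position: [0.4991, -0.2183, 0.2618]
eef_rot: [-2.237, -2.199, 0.002]
force: [0.5, -0.7, -1.4]
gripper_width: 1.0
finger_force: 0.0
```

>>> {"method": "carry_out", "body": {"gripper": [-1, -1, -1, -1, -1, -1, -1, -1], "linear": [[-3.68, -0.8, 0], [-3.68, -0.8, 0], [0, 0, 0], [0, 0, 0], [0, 0, 0], [0, 0, 0], [0, 0, 0], [0, 0, 0]], "twist": [[0, 0, 0], [0, 0, 0], [0, 0, 6.8], [0, 0, 6.8], [0, 0, 6.8], [0, 0, 6.8], [0, 0, 6.8], [0, 0, 6.8]]}}

```text
t: 16.2
position: [0.4826, -0.2899, 0.2616]
eef_rot: [-2.867, -1.272, 0.004]
force: [-0.4, -1.0, 0.0]
gripper_width: 0.996
finger_force: 0.0
```

>>> {"method": "carry_out", "body": {"gripper": [-1, -1, -1, -1, -1, -1], "linear": [[0, 0, 0], [0, 0, 0], [0, 0, 0], [0, 0, 0], [0, 0, 0], [0, 0, 0]], "twist": [[0, 0, 6.8], [0, 0, 6.8], [0, 0, 6.8], [0, 0, 6.8], [0, 0, 6.8], [0, 0, 0]]}}

```text
t: 16.7
position: [0.4827, -0.2898, 0.2618]
eef_rot: [-3.114, -0.385, 0.006]
force: [-0.4, -0.4, 0.1]
gripper_width: 1.002
finger_force: 0.0
```

```bash
python3 - <<'E'
from h import *
s=state(); print(s["t"],s["position"],s["eef_rot"],s["gripper_width"]); np.save("w4.npy",np.r_[s["position"],s["eef_rot"]])
i=get_image("wrist");cv2.imwrite("pics/w4.png",np.clip(i*1.5,0,255).astype(np.uint8))
W=cam("wrist",s)
for z in(.086,.123): print(proj(W,[.486,-.291,z])[0].round())
E
```

```text
16.7 [ 0.48269526 -0.28982292  0.26177793] [-3.11430342 -0.38509928  0.00599817] 1.0016513012880996
[323. 211.]
[323. 224.]
```

View pics/w4.png

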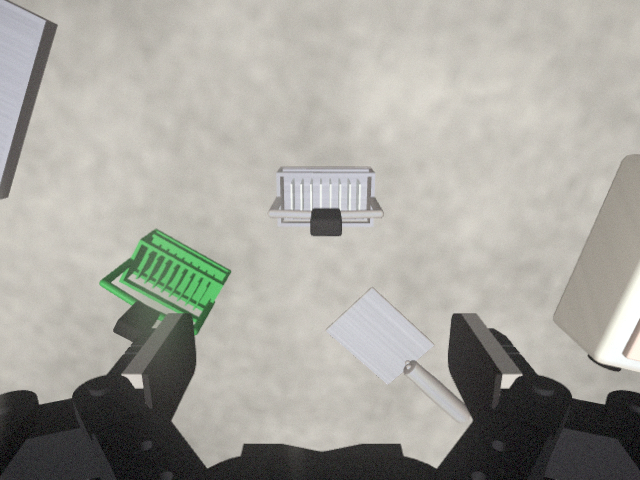

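The wrist view shows the rack's bar running level from (268,214) to (383,214), with its tab at (326,226). The bar therefore already lies along tool y. The green look-alike's nearest corner is at about (231,270), and its tab at (140,318).

```bash
python3 - <<'E'
from h import *
v=np.load("w4.npy"); W=cam("wrist",dict(position=v[:3],eef_rot=v[3:])); M=R.from_rotvec(v[3:]).as_matrix()
for n,p,z in(("tab",(326,226),.123),("bar",(326,213.5),.092),("end1",(270,214),.084),("end2",(382,214),.084),("green corner",(231,272),.036),("green bail end",(205,325),.085),("green tab",(150,308),.105)):
    P=onz(W,p,z); print(n,P.round(4),"tool cm",(M.T@(P-v[:3])*100).round(2))
P=np.array([.4865,-.2925,.111]);print((M.T@(P-v[:3])*100).round(2))
E
```

```text
tab [ 0.4851 -0.293   0.123 ] tool cm [ 0.2   0.42 13.88]
bar [ 0.4858 -0.293   0.092 ] tool cm [ 0.28  0.45 16.98]
end1 [ 0.4738 -0.2547  0.084 ] tool cm [ 0.05 -3.55 17.79]
end2 [ 0.4935 -0.3324  0.084 ] tool cm [ 0.07  4.47 17.76]
green corner [ 0.4026 -0.2297  0.036 ] tool cm [-6.23 -7.69 22.63]
green bail end [ 0.3755 -0.2245  0.085 ] tool cm [-8.75 -8.88 17.74]
green tab [ 0.3908 -0.1873  0.105 ] tool cm [ -6.36 -12.12  15.75]
[ 0.35  0.41 15.08]
```

>>> {"method": "carry_out", "body": {"gripper": [-1, -1, -1, -1, -1, -1, -1, -1], "linear": [[0.25, 0.44, 0], [0, 0, 3], [0, 0, 3], [0, 0, 3], [0, 0, 2.5], [0, 0, 2], [0, 0, 1.45], [0, 0, 0]], "twist": [[0, 0, 0], [0, 0, 0], [0, 0, 0], [0, 0, 0], [0, 0, 0], [0, 0, 0], [0, 0, 0], [0, 0, 0]]}}

```text
t: 17.42
position: [0.4849, -0.2926, 0.1107]
eef_rot: [-3.111, -0.391, 0.009]
force: [-0.1, 0.9, -0.0]
gripper_width: 0.999
finger_force: 0.0
```

>>> {"method": "carry_out", "body": {"gripper": [-1, -1], "linear": [[0, 0, 0], [0, 0, 0]], "twist": [[0, 0, 0], [0, 0, 0]]}}

```text
t: 17.58
position: [0.4882, -0.295, 0.1158]
eef_rot: [3.116, 0.39, 0.001]
force: [-0.0, -0.1, 0.7]
gripper_width: 0.998
finger_force: 0.0
```

>>> {"method": "carry_out", "body": {"gripper": [-1, -1, -1, -1], "linear": [[-0.18, -0.25, 0.4], [0, 0, 0], [0, 0, 0], [0, 0, 0]], "twist": [[0, 0, 0], [0, 0, 0], [0, 0, 0], [0, 0, 0]]}}

```text
t: 17.92
position: [0.4855, -0.2927, 0.1118]
eef_rot: [3.117, 0.389, 0.001]
force: [0.3, -1.2, 0.2]
gripper_width: 1.0
finger_force: 0.0
```

```bash
python3 - <<'E'
from h import *
s=state(); i=get_image("wrist");s2=state(); print(s["position"],s2["position"],s["dq"].round(3)); np.save("w5.npy",np.r_[s["position"],s["eef_rot"]])
cv2.imwrite("pics/w5.png",np.clip(i*1.5,0,255).astype(np.uint8))
W=cam("wrist",s); M=R.from_rotvec(s["eef_rot"]).as_matrix(); print(M.T@(np.array([.4855,-.293,.111])-s["position"])*100, proj(W,[.4855,-.293,.123]),proj(W,s["position"]))
E
```

```text
[ 0.48551877 -0.29270134  0.11179972] [ 0.48551587 -0.29268292  0.11171866] [ 0.001  0.003  0.001 -0.001 -0.     0.001]
[-0.00921411  0.02841148  0.07999329] [[317.45824371 361.47840364]] [[316.86803945 341.99282612]]
```

View pics/w5.png

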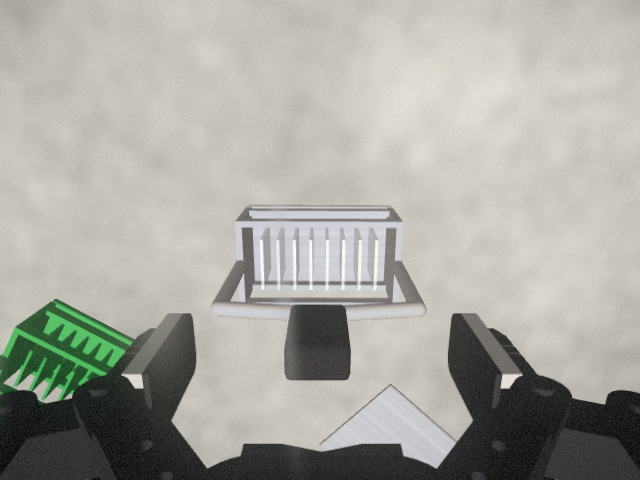

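The tab is centred between the open pads at (318,360), against a predicted (317,361), so I'm closing on it.

>>> {"method": "carry_out", "body": {"gripper": [1, 1, 1, 1, 1, 1, 1, 1], "linear": [[0, 0, 0], [0, 0, 0], [0, 0, 0], [0, 0, 0], [0, 0, 0], [0, 0, 0], [0, 0, 0], [0, 0, 0]], "twist": [[0, 0, 0], [0, 0, 0], [0, 0, 0], [0, 0, 0], [0, 0, 0], [0, 0, 0], [0, 0, 0], [0, 0, 0]]}}

```text
t: 18.63
position: [0.4851, -0.2921, 0.1111]
eef_rot: [-3.117, -0.389, 0.0]
force: [-1.4, 1.3, 1.5]
gripper_width: 0.223
finger_force: 58.9
```

>>> {"method": "carry_out", "body": {"gripper": [1, 1, 1, 1, 1, 1], "linear": [[0, 0, -0.3], [0, 0, -0.5], [0, 0, -1], [0, 0, 0], [0, 0, 0], [0, 0, 0]], "twist": [[0, 0, 0], [0, 0, 0], [0, 0, 0], [0, 0, 0], [0, 0, 0], [0, 0, 0]]}}

```text
t: 19.13
position: [0.4854, -0.2927, 0.1294]
eef_rot: [3.117, 0.388, 0.001]
force: [-0.3, -0.2, -3.6]
gripper_width: 0.225
finger_force: 58.8
```

```bash
python3 - <<'E'
from h import *
F=[]
for k in range(4): s=state();F.append(s["force"]);get_image("top")
print(np.mean(F,0),s["position"],s["eef_rot"],s["gripper_width"],s["finger_force"],s["q"].round(2))
E
```

```text
[ 0.09184898  0.36226395 -2.96362058] [ 0.48494911 -0.29231742  0.1287857 ] [-3.11701072e+00 -3.88432421e-01  8.31500922e-04] 0.22570810585185902 58.774643540382385 [-0.66  0.27 -0.31  0.99 -0.    2.24]
```

>>> {"method": "carry_out", "body": {"gripper": [1, 1, 1, 1, 1, 1, 1, 1], "linear": [[0, 0, -1.5], [0, 0, -2], [0, 0, -2.5], [0, 0, -2.5], [0, 0, -2], [0, 0, -1.2], [0, 0, 0], [0, 0, 0]], "twist": [[0, 0, 0], [0, 0, 0], [0, 0, 0], [0, 0, 0], [0, 0, 0], [0, 0, 0], [0, 0, -3], [0, 0, -6]]}}

```text
t: 20.0
position: [0.4857, -0.2928, 0.247]
eef_rot: [3.075, 0.637, 0.002]
force: [-0.3, 0.4, -3.9]
gripper_width: 0.222
finger_force: 59.1
```

>>> {"method": "carry_out", "body": {"gripper": [1, 1, 1, 1, 1, 1, 1, 1], "linear": [[0, 0, 0], [0, 0, 0], [0, 0, 0], [0, 0, 0], [0, 0, 0], [0, 0, 0], [0, 0, 0], [0, 0, 0]], "twist": [[0, 0, -6], [0, 0, -6], [0, 0, -6], [0, 0, -6], [0, 0, -6], [0, 0, -6], [0, 0, -6], [0, 0, -6]]}}

```text
t: 20.67
position: [0.4848, -0.2921, 0.2451]
eef_rot: [-2.548, -1.835, 0.001]
force: [0.4, -0.3, -2.4]
gripper_width: 0.219
finger_force: 59.1
```

>>> {"method": "carry_out", "body": {"gripper": [1, 1, 1, 1, 1, 1, 1], "linear": [[0, 0, 0], [0, 0, 0], [0, 0, 0], [0, 0, 0], [0, 0, 0], [0, 0, 0], [0, 0, 0]], "twist": [[0, 0, -6], [0, 0, -6], [0, 0, -4.5], [0, 0, 0], [0, 0, 0], [0, 0, 0], [0, 0, 0]]}}

```text
t: 21.25
position: [0.4851, -0.2924, 0.2458]
eef_rot: [-2.266, -2.175, 0.0]
force: [-0.3, -0.2, -2.3]
gripper_width: 0.225
finger_force: 59.1
```

```bash
cat > where.py <<'E'
from h import *
import sys
s=state(); M=R.from_rotvec(s["eef_rot"]).as_matrix(); a=np.radians(-92.3); u=np.array([np.cos(a),np.sin(a)])
r=float(sys.argv[1]); z=float(sys.argv[2]); P=np.r_[np.array([.5305,.1660])+r*u,z]
print(s["t"],s["position"].round(4),"yaw",np.degrees(np.arctan2(M[1,0],M[0,0])).round(2),"toolz",M[:,2].round(4),"F",s["force"].round(1),"w",s["gripper_width"].round(3))
print("target",P.round(4),"tool cm",(M.T@(P-s["position"])*100).round(2))
E
python3 where.py .16 .246
```

```text
Traceback (most recent call last):
  File "where.py", line 5, in <module>
    print(s["t"],s["position"].round(4),"yaw",np.degrees(np.arctan2(M[1,0],M[0,0])).round(2),"toolz",M[:,2].round(4),"F",s["force"].round(1),"w",s["gripper_width"].round(3))
                                                                                                                                                 ^^^^^^^^^^^^^^^^^^^^^^^^
AttributeError: 'float' object has no attribute 'round'
```

```bash
sed -i 's/s\["gripper_width"\].round(3)/s["gripper_width"]/' where.py; python3 where.py .16 .246
```

```text
21.25 [ 0.4851 -0.2924  0.2458] yaw 87.64 toolz [-4.e-04  3.e-04 -1.e+00] F [-0.3 -0.2 -2.3] w 0.22467960033772327
target [0.5241 0.0061 0.246 ] tool cm [ 2.999e+01  2.670e+00 -1.000e-02]
```

>>> {"method": "carry_out", "body": {"gripper": [1, 1, 1, 1, 1, 1, 1, 1], "linear": [[1.5, 0.3, 0], [3, 0.3, 0], [3.5, 0.3, 0], [3.5, 0.3, 0], [3.5, 0.3, 0], [3.5, 0.3, 0], [3.5, 0.3, 0], [3, 0.3, 0]], "twist": [[0, 0, 0], [0, 0, 0], [0, 0, 0], [0, 0, 0], [0, 0, 0], [0, 0, 0], [0, 0, 0], [0, 0, 0]]}}

```text
t: 21.92
position: [0.519, -0.0415, 0.2463]
eef_rot: [-2.266, -2.176, -0.001]
force: [0.5, -0.3, -1.2]
gripper_width: 0.222
finger_force: 59.1
```

>>> {"method": "carry_out", "body": {"gripper": [1, 1, 1, 1, 1, 1, 1, 1], "linear": [[2.5, 0.27, 0], [1.5, 0, 0], [1, 0, 0], [0, 0, 0], [0, 0, 0], [0, 0, 0], [0, 0, 0], [0, 0, 0]], "twist": [[0, 0, 0], [0, 0, 0], [0, 0, 0], [0, 0, 0], [0, 0, 0], [0, 0, 0], [0, 0, 0], [0, 0, 0]]}}

```text
t: 22.58
position: [0.5239, 0.0052, 0.2461]
eef_rot: [2.267, 2.175, -0.0]
force: [0.5, 0.8, -3.0]
gripper_width: 0.222
finger_force: 59.1
```

```bash
python3 where.py .066 .2456;  python3 - <<'E'
from h import *
s=state(); i=get_image("wrist"); np.save("w6.npy",np.r_[s["position"],s["eef_rot"]])
cv2.imwrite("pics/w6.png",np.clip(i*1.5,0,255).astype(np.uint8))
E
```

```text
22.5833 [0.5239 0.0052 0.2461] yaw 87.61 toolz [-1.e-04 -2.e-04 -1.e+00] F [ 0.5  0.8 -3. ] w 0.22159220124679885
target [0.5279 0.1001 0.2456] tool cm [9.49 0.   0.05]
```

View pics/w6.png

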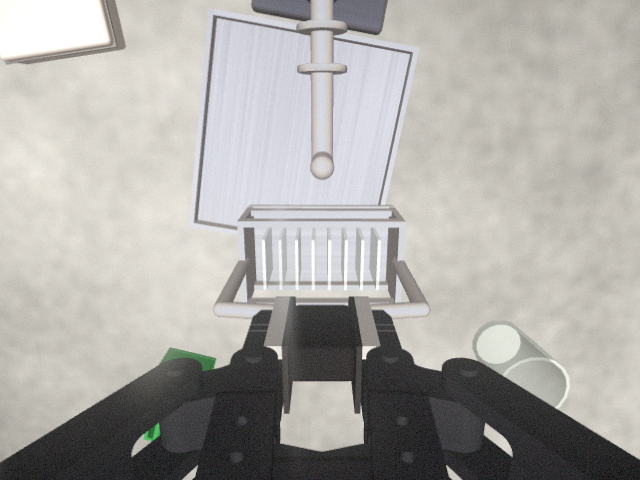

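The hook arm runs straight down column 322 with its discs at rows 27 and 69 and its tip at (322,165). The bail spans columns 216–428, so it is centred on 322 and square to the arm.

```bash
python3 - <<'E'
from h import *
v=np.load("w6.npy"); W=cam("wrist",dict(position=v[:3],eef_rot=v[3:])); M=R.from_rotvec(v[3:]).as_matrix()
f=lambda n,p,z:print(n,onz(W,p,z).round(4),"tool cm",(M.T@(onz(W,p,z)-v[:3])*100).round(2))
f("disc1",(321.5,27),.185);f("disc2",(322,69),.185);f("tip",(322,163),.2115);f("bar",(322,309),v[2]-.024)
f("bar L",(218,309),v[2]-.027);f("bar R",(427,309),v[2]-.027)
E
```

```text
disc1 [0.5272 0.1077 0.185 ] tool cm [10.25 -0.09  6.11]
disc2 [0.5268 0.0923 0.185 ] tool cm [ 8.71 -0.07  6.11]
tip [0.5254 0.058  0.2115] tool cm [ 5.28 -0.07  3.46]
bar [0.5232 0.0049 0.2221] tool cm [-0.03 -0.07  2.4 ]
bar L [0.4833 0.0051 0.2191] tool cm [-0.18 -4.05  2.7 ]
bar R [0.5633 0.0018 0.2191] tool cm [-0.18  3.96  2.7 ]
```

>>> {"method": "carry_out", "body": {"gripper": [1, 1, 1, 1, 1, 1, 1, 1], "linear": [[0.5, 0, 0], [1, 0, 0], [1.2, 0, 0], [1.2, 0, 0], [1.2, 0, 0], [1.2, 0, 0], [1.2, 0, 0], [1, 0, 0]], "twist": [[0, 0, 0], [0, 0, 0], [0, 0, 0], [0, 0, 0], [0, 0, 0], [0, 0, 0], [0, 0, 0], [0, 0, 0]]}}

```text
t: 23.3
position: [0.5272, 0.093, 0.2461]
eef_rot: [-2.264, -2.178, -0.0]
force: [-0.3, 0.1, -3.1]
gripper_width: 0.222
finger_force: 59.1
```

>>> {"method": "carry_out", "body": {"gripper": [1, 1, 1, 1, 1, 1, 1, 1], "linear": [[0.6, 0, 0], [0.4, 0, 0], [0, 0, 0], [0, 0, 0], [0, 0, 0], [0, 0, 0], [0, 0, 0], [0, 0, 0]], "twist": [[0, 0, 0], [0, 0, 0], [0, 0, 0], [0, 0, 0], [0, 0, 0], [0, 0, 0], [0, 0, 0], [0, 0, 0]]}}

```text
t: 23.97
position: [0.5277, 0.1007, 0.2461]
eef_rot: [2.266, 2.176, -0.0]
force: [-0.1, -0.6, -3.4]
gripper_width: 0.219
finger_force: 59.1
```

```bash
python3 where.py .066 .2146
```

```text
23.9667 [0.5277 0.1007 0.2461] yaw 87.67 toolz [ 0. -0. -1.] F [-0.1 -0.6 -3.4] w 0.21918170450059402
target [0.5279 0.1001 0.2146] tool cm [-0.07  0.02  3.15]
```

>>> {"method": "carry_out", "body": {"gripper": [1, 1, 1, 1, 1, 1, 1, 1], "linear": [[-0.05, 0, 0.3], [0, 0, 0.5], [0, 0, 0.6], [0, 0, 0.5], [0, 0, 0.3], [0, 0, 0.1], [0, 0, 0], [0, 0, 0]], "twist": [[0, 0, 0], [0, 0, 0], [0, 0, 0], [0, 0, 0], [0, 0, 0], [0, 0, 0], [0, 0, 0], [0, 0, 0]]}}

```text
t: 24.63
position: [0.5277, 0.1007, 0.2231]
eef_rot: [-2.265, -2.177, -0.0]
force: [0.5, -0.2, -3.0]
gripper_width: 0.222
finger_force: 59.1
```

>>> {"method": "carry_out", "body": {"gripper": [1, 1, 1, 1, 1, 1], "linear": [[0, 0, 0.08], [0, 0, 0.08], [0, 0, 0.08], [0, 0, 0.08], [0, 0, 0], [0, 0, 0]], "twist": [[0, 0, 0], [0, 0, 0], [0, 0, 0], [0, 0, 0], [0, 0, 0], [0, 0, 0]]}}

```text
t: 25.13
position: [0.5276, 0.1006, 0.2198]
eef_rot: [-2.265, -2.177, 0.0]
force: [0.0, -0.6, -2.5]
gripper_width: 0.225
finger_force: 59.1
```

```bash
python3 where.py .066 .2146
```

```text
25.1333 [0.5276 0.1006 0.2198] yaw 87.71 toolz [-2.e-04  0.e+00 -1.e+00] F [ 0.  -0.6 -2.5] w 0.22465926411653028
target [0.5279 0.1001 0.2146] tool cm [-0.06  0.03  0.52]
```

>>> {"method": "carry_out", "body": {"gripper": [1, 1, 1, 1, 1, 1], "linear": [[0, 0, 0.06], [0, 0, 0.06], [0, 0, 0.06], [0, 0, 0.06], [0, 0, 0], [0, 0, 0]], "twist": [[0, 0, 0], [0, 0, 0], [0, 0, 0], [0, 0, 0], [0, 0, 0], [0, 0, 0]]}}

```text
t: 25.63
position: [0.5276, 0.1006, 0.2174]
eef_rot: [-2.265, -2.177, 0.0]
force: [-0.1, 0.5, -3.5]
gripper_width: 0.226
finger_force: 59.1
```

```bash
python3 feel.py 3
```

```text
25.73 [0.5277 0.1006 0.2175] hub in tool [0.0661 0.0007 0.0325] arm ang -92.29 Ftool [ 0.68 -0.09  3.32] sd [0.21 0.3  0.19] ff 59.09
```

>>> {"method": "carry_out", "body": {"gripper": [1, 1, 1, 1, 1, 1, 1], "linear": [[0, 0, 0.05], [0, 0, 0.05], [0, 0, 0.05], [0, 0, 0.05], [0, 0, 0.05], [0, 0, 0], [0, 0, 0]], "twist": [[0, 0, 0], [0, 0, 0], [0, 0, 0], [0, 0, 0], [0, 0, 0], [0, 0, 0], [0, 0, 0]]}}

```text
t: 26.37
position: [0.5277, 0.1006, 0.2149]
eef_rot: [-2.265, -2.177, 0.0]
force: [-0.4, -0.4, -1.8]
gripper_width: 0.217
finger_force: 59.1
```

```bash
python3 feel.py 3
```

```text
26.47 [0.5277 0.1006 0.215 ] hub in tool [0.0661 0.0007 0.03  ] arm ang -92.29 Ftool [-0.   -0.14  2.07] sd [0.32 0.36 0.22] ff 59.09
```

>>> {"method": "carry_out", "body": {"gripper": [1, 1, 1, 1], "linear": [[0, 0, 0.03], [0, 0, 0.03], [0, 0, 0], [0, 0, 0]], "twist": [[0, 0, 0], [0, 0, 0], [0, 0, 0], [0, 0, 0]]}}

```text
t: 26.85
position: [0.5278, 0.1006, 0.2146]
eef_rot: [2.265, 2.176, 0.0]
force: [0.2, -0.5, -2.2]
gripper_width: 0.219
finger_force: 59.1
```

```bash
python3 feel.py 4
```

```text
27.0 [0.5277 0.1006 0.2145] hub in tool [0.0661 0.0006 0.0295] arm ang -92.29 Ftool [-0.06 -0.32  2.12] sd [0.47 0.33 0.33] ff 59.1
```

>>> {"method": "carry_out", "body": {"gripper": [1, 1, 1, 1], "linear": [[0, 0, 0.03], [0, 0, 0.03], [0, 0, 0], [0, 0, 0]], "twist": [[0, 0, 0], [0, 0, 0], [0, 0, 0], [0, 0, 0]]}}

```text
t: 27.38
position: [0.5278, 0.1006, 0.2141]
eef_rot: [2.265, 2.176, 0.0]
force: [-1.3, -0.2, 0.0]
gripper_width: 0.224
finger_force: 59.3
```

```bash
python3 feel.py 4
```

```text
27.53 [0.5278 0.1006 0.2141] hub in tool [0.0661 0.0005 0.0291] arm ang -92.29 Ftool [ 0.08 -0.49 -0.24] sd [0.35 0.48 0.38] ff 59.3
```

>>> {"method": "carry_out", "body": {"gripper": [0.45, 0.4, 0.3, 0.2, 0.1, 0, -0.2, -0.2], "linear": [[0, 0, 0], [0, 0, 0], [0, 0, 0], [0, 0, 0], [0, 0, 0], [0, 0, 0], [0, 0, 0], [0, 0, 0]], "twist": [[0, 0, 0], [0, 0, 0], [0, 0, 0], [0, 0, 0], [0, 0, 0], [0, 0, 0], [0, 0, 0], [0, 0, 0]]}}

```text
t: 28.25
position: [0.5277, 0.1006, 0.2138]
eef_rot: [-2.265, -2.177, 0.0]
force: [0.3, 0.5, -0.5]
gripper_width: 0.602
finger_force: 0.0
```

>>> {"method": "carry_out", "body": {"gripper": [-0.2, -0.2, -0.2, -0.2, -0.2, -0.2, -0.2, -0.2], "linear": [[0, 0, 0], [0, 0, -0.3], [0, 0, -0.7], [0, 0, -1], [0, 0, -1.5], [0, 0, -2], [0, 0, -2.5], [0, 0, -2]], "twist": [[0, 0, 0], [0, 0, 0], [0, 0, 0], [0, 0, 0], [0, 0, 0], [0, 0, 0], [0, 0, 0], [0, 0, 0]]}}

```text
t: 28.92
position: [0.5281, 0.1007, 0.3166]
eef_rot: [2.264, 2.176, 0.003]
force: [1.0, 0.2, 0.7]
gripper_width: 0.595
finger_force: 0.0
```

>>> {"method": "carry_out", "body": {"gripper": [-0.2, -0.2, -0.2, -0.2, -0.2, -0.2, -0.2, -0.2], "linear": [[0, 0, 0], [0, 0, 0], [0, 0, 0], [0, 0, 0], [0, 0, 0], [0, 0, 0], [0, 0, 0], [0, 0, 0]], "twist": [[0, 0, 0], [0, 0, 0], [0, 0, 0], [0, 0, 0], [0, 0, 0], [0, 0, 0], [0, 0, 0], [0, 0, 0]]}}

```text
t: 29.58
position: [0.5274, 0.1006, 0.3133]
eef_rot: [-2.265, -2.176, 0.001]
force: [-0.1, -0.9, 0.4]
gripper_width: 0.6
finger_force: 0.0
```

```bash
python3 - <<'E'
from h import *
s=state(); print(s["t"],s["position"],s["force"])
w=get_image("wrist"); a=get_image("scene")
for k in range(10): get_image("top")
w2=get_image("wrist"); a2=get_image("scene")
print("motion", cv2.absdiff(cv2.GaussianBlur(w,(7,7),0),cv2.GaussianBlur(w2,(7,7),0)).max(),cv2.absdiff(cv2.GaussianBlur(a,(7,7),0),cv2.GaussianBlur(a2,(7,7),0)).max())
c=cv2.resize(a2[150:270,290:410],(480,480),interpolation=cv2.INTER_CUBIC); b=cv2.resize(w2,(320,240))
o=np.zeros((480,800,3),np.uint8); o[:,:480]=c; o[:240,480:]=b; o[240:,480:]=cv2.resize(get_image("top")[160:280,225:385],(320,240))
cv2.imwrite("pics/end.png",np.clip(o*1.5,0,255).astype(np.uint8))
E
```

```text
29.5833 [0.52743301 0.10060407 0.31326494] [-0.13056775 -0.87889011  0.43132326]
motion 48 9
```

View pics/end.png

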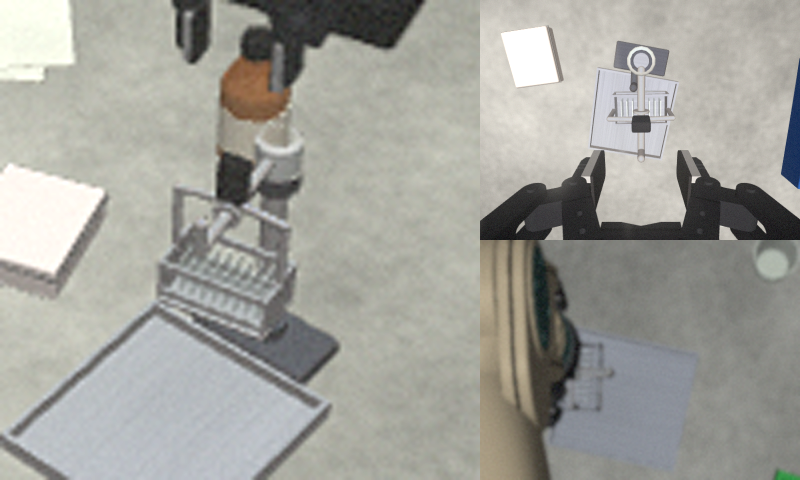

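The rack hangs by its bail between the discs, with the hook still against the pin. Some motion shows in the wrist view, so I'll let it settle.

```bash
python3 - <<'E'
from h import *
g=lambda:cv2.GaussianBlur(get_image("wrist"),(7,7),0)[:300]
for k in range(5):
    a=g(); [get_image("top") for _ in range(5)]; b=g(); [get_image("top") for _ in range(3)]
    d=cv2.absdiff(a,b).max(2); print(state()["t"],d.max(),(d>15).sum(), np.argwhere(d>15).mean(0) if (d>15).any() else "")
E
```

```text
30.8333 6 0 
31.3333 7 0 
31.8333 7 0 
32.3333 5 0 
32.8333 5 0
```

```bash
python3 -c "
from workcell import *
print(finish_job())"
```

```text
the job is handed in; nothing more can be done
None
```

The job is handed in: the hook was pressed against its pin at about 10 N for about a second, and the rack hangs still in the groove, released, with the hook still at the pin.

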